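# Slide the dish carriage past the spring stop into the reader

### The arm

A 7-joint arm with a two-finger parallel gripper is mounted at the origin on a cart in front of the work surface, level with it; the furniture and walls round the work are solid. World frame = base frame: x ahead of the robot, y to its left, z up, the work surface at z = 0. Lengths are in mm, angles in rad, forces in N, time in s.
With the tool pointing down it reaches from about 425 to 875 mm from the base axis. Payload 4.7 kg.
Tool frame: the origin (TCP) lies at the centre of the arm's flange, where the gripper is bolted on; the fingertips stand tip_extent ahead of it and the grasp point (between the pads) lies 155 mm ahead of it (tip_extent is the distance from the TCP to the fingertips, in mm); z points along the fingers, y is the line along which they close (so a half turn about z gives the same grasp; the last joint's range is limited). The gripper opens to 85 mm and grips with 20 to 120 N. Pads are 22 mm wide; open, the fingers measure 114 mm over their backs; the gripper's body (76 mm by 85 mm) begins 54 mm behind the grasp point. The pads swing forward as they close: fully open they stand 13 mm farther back than shut.
Start: joints at [1.233, 0.321, -0.07, 1.45, 0.023, 1.371, -0.057], TCP at [223.966, -610.202, 404.749] pointing down, gripper open.
Joint ranges: [-2.86, 2.86], [-0.3, 2.09], [-1.38, 1.24], [0.06, 2.45], [-1.56, 4.7], [0.09, 2.05], [-2.69, 2.69]. Speed limits (rad/s): [2.57, 2.57, 3.14, 3.14, 3.14, 3.14, 3.14].

### API

Orientations are given as a unit quaternion [w, x, y, z].
In Python, from bench import sense, camera, sign_off, tip_extent gives the robot as it stands. The module is installed in compiled form; this text tells all that it offers.
- The arm moves only by the tool arm_command, never from a script. Its argument "plan" is a list of rows, each a list of 6 numbers: the shift along the tool's x, y, z in m, then the turn, a rotation vector about the tool's x, y, z in rad. A call has exactly 10 rows; each row shifts and turns the commanded pose from where the row before left it, along the tool's axes as they then stand; what a row does not reach is not made up. A row lasts 1/12 s, in which the tool goes at most 41.7 mm and 7.16 degrees, less where a joint would pass 70% of its speed; a pose out of reach is approached as far as the arm can. A call is refused whole if a number of a shift passes 0.0417 or a number of a turn 0.125, either way. A call with a gripper value outside its range is refused whole. "fingers" is the opening, from 0 (shut) to 1 (fully open), set as the call begins (left out, the last holds). The fingers move at their own pace and stop on an object; the grip force is fixed at half the most. Time passes only in rows, so rows that do not move let the fingers close, or fill a call up. It gives the time, the measured TCP pose, the force, the opening and the grip force at its end, in the units of the state.
- sense(): the state, without advancing time (a new reading comes with each control period).
- camera(name): name is "scene" or "side" or "wrist"; returns a dict with "image" (384x512x3 uint8, red, green, blue), "camera_matrix" (3x3 intrinsics, pixels), "R" (3x3) and "t" (3): a world point X has camera coordinates R X + t; the wrist camera has in their place "mount" (4x4, takes a point from camera to tool coordinates, whose origin is the TCP and whose axes are the flange's). Camera axes: x right, y down, z forward; pixel columns grow to the right and rows downward; lengths in mm; the calibration is good to about 2 mm. A picture is of the moment at which its call begins: read the wrist's pose just before it. There is no depth.
- sign_off(): hands the job in; it is judged then, once.
The state is a dict: "time_s": time; "joint_positions": joint angles; "qvel": joint speeds; "joint_efforts": joint torques, N m; "tool_pos": TCP position; "eef_rot": TCP orientation; "force": force on the tool from outside, world axes, zero at the start; "wrist_torque": the same for the moment, N m; "grip_width": opening from 0.0 (shut) to 1.0 (fully open); "finger_force": force on a finger pad.
Only numpy, scipy, OpenCV 4.12 (cv2) and the standard library are available. Lean on these libraries where they do the work, as an engineer would, in place of code of your own. Each camera call takes 0.05 s, during which the arm holds its last target. There are 200 camera calls.

### The job

Load the petri dish into the reader: with a fingertip press the blue spring bar down so that the stop pin sinks, and while keeping it down push the carriage by its orange tab past the pin. Push it fully home against the black end stop under the white reading head, then let go so that the pin springs up behind it and locks it in. Only press and push: do not lift the carriage, do not touch the dish, which must stay in its nest, and leave the bottles, beakers and other things around alone.

Things in the scene. Friction and masses are not known exactly. Their poses are not given: they have to be found in the camera images.
- loader: Dish loader fixed to the worktop: grey-walled channel along its y axis, 103 mm wide (x +-51.5 mm), y -127 to +167 mm; walls and lips (they hold the carriage down) up to z = 26 mm, floor z = 14 mm. Origin on the worktop under the channel's centre line; +x points away from the robot. The carriage is pushed toward -y (the robot's right). A 5 mm high tray lies under the blue bar.
- end_stop (a point): Centre of the inner face of the black rubber end stop, loader y = -117 mm, 20 mm above the worktop, axes as the loader's. The white reading head stands before it, over loader x = -15 to +86 mm, y = -103 to -43 mm, up to 57 mm above the worktop.
- press_bar (a joint): How far the blue spring bar beside the channel is down: 0 = up, 0.014 m = fully down. The spring pushes back with 3.6 N at the top, 7.8 N fully down; let go, the bar comes up by itself. It carries the stop pin: with the bar up the pin stands 9 mm above the channel floor and blocks the carriage; it is below the floor when the bar is down by more than 9.5 mm.
- bar_top (a point): Middle of the blue bar's top face, moves with it. The bar lies on the robot's side of the channel, 36 mm wide (loader x -98 to -62 mm), 196 mm long (loader y -45 to +151 mm). Its top is 30 mm above the worktop when up, 16 mm when fully down. Axes as the loader's.
- stop_pin (a point): Top of the brass stop pin, 10 mm across, in the channel at loader x = -30, y = -20 mm; 23 mm above the worktop when up. Moves with the bar. While the carriage is above the pin it keeps pin and bar down (by about 8 mm).
- carriage: White carriage, 84 mm wide (x), 88 mm long (y), 0.4 to 0.85 kg, slippery, loose in the channel with 1.5 mm play; origin at the centre of its underside, axes as the loader's. Starts with its front 10 to 45 mm before the pin (loader y 39 to 74 mm); blocked by the pin at y = 29; home at the end stop at y = -73, its rear edge then 4 mm past the pin, which springs up once the bar is free.
- push_tab (a point): Centre of the rear (+y) face of the carriage's orange push tab, an upright plate 36 mm wide (x), 10 mm thick, 18 mm high, held out over the blue bar, 34 to 52 mm above the worktop (4 mm above the raised bar); at loader x = -84 mm, 44 mm behind the carriage's origin. A finger standing on the bar behind it pushes it toward -y. Axes as the loader's.
- dish: Covered petri dish, 68 mm across, 16 mm high, lying loose in the low nest on the carriage. Origin at the centre of its underside.
- buffer_red: Bystander to be left alone: small white bottle with a red cap, 37 mm wide, 82 mm tall, loose on the worktop near the loader; origin at the centre of its underside.
- crucible: Bystander to be left alone: porcelain crucible, 46 mm wide, 36 mm tall, loose on the worktop near the loader; origin at the centre of its underside.
- dropper: Bystander to be left alone: brown dropper bottle with black cap, 34 mm wide, 85 mm tall, loose on the worktop near the loader; origin at the centre of its underside.
- stopper: Bystander to be left alone: dark red rubber stopper, 32 mm wide, 26 mm tall, loose on the worktop near the loader; origin at the centre of its underside.
- beaker_clear: Bystander to be left alone: small clear glass beaker, 55 mm wide, 72 mm tall, loose on the worktop near the loader; origin at the centre of its underside.
- beaker_blue: Bystander to be left alone: glass beaker with blue contents, 64 mm wide, 74 mm tall, loose on the worktop near the loader; origin at the centre of its underside.
There are look-alikes about, which are no part of the job. There is more than one size of the carriage; the one meant has the size given above.

How it is judged:
By the outcome, as a careful person would: the job done as asked, in the order asked, and still so for the second after the job is handed in, with the robot touching nothing.
It also fails if it takes over 38 s, if anything falls off the work surface, if the arm or the gripper's body presses on something with over 40 N, if the wrist force passes 120 N, or if a joint passes its speed limit or range.

## Working session

There is one attempt and no reset: what is moved stays moved. The work goes in short steps, Python scripts to look and compute and a tool call to move; the robot and the scene stay as the last step left them, time stands still between calls to the robot, and variables do not carry over. Pictures are saved under pics/ and viewed, at most 10 in all, crops included, and the job is handed in when it is done.

Besides the shell and the picture viewer there is one more tool, called by a JSON object that holds its "name" and its "arguments", one argument or row to a line. arm_command: Moves the arm, as the interface text tells. Its arguments: {"type":"object","properties":{"plan":{"type":"array"},"fingers":{"type":"number"}},"required":["plan"]}

```bash
mkdir -p pics; ls; python3 - <<'E'
from bench import sense,camera,tip_extent
import cv2,numpy as np
s=sense();print(s);print(tip_extent if not callable(tip_extent) else tip_extent())
for n in("scene","side"):
    c=camera(n);cv2.imwrite(f"pics/{n}0.png",c["image"][:,:,::-1]);print(n,c["camera_matrix"],c["R"],c["t"])
    np.savez(f"{n}.npz",K=c["camera_matrix"],R=c["R"],t=c["t"],im=c["image"])
E
```

```text
pics
{'time_s': 0.0, 'joint_positions': array([ 1.23307989,  0.32181963, -0.07006999,  1.45168674,  0.02261358,
        1.37080545, -0.0569163 ]), 'qvel': array([-0.00042577,  0.0005024 ,  0.00244848,  0.00190011, -0.00028918,
        0.00074813, -0.00010747]), 'joint_efforts': array([-5.04952965e-06, -4.93587148e+01, -3.82231800e-01, -3.14335549e+01,
        1.30467440e-02,  1.14737314e-02, -1.29073865e-05]), 'tool_pos': array([ 223.87888574, -610.00269378,  403.61936869]), 'eef_rot': array([-9.39273831e-04,  9.84567260e-01,  1.75003936e-01, -2.26685551e-04]), 'force': array([-0.51780397,  0.20287266,  0.36307612]), 'wrist_torque': array([-0.00318661,  0.0453339 , -0.04146779]), 'finger_force': 0.0, 'grip_width': 1.001445086311212}
173.4
scene [[424.59287268   0.         250.48728343]
 [  0.         424.59287268 196.99505632]
 [  0.           0.           1.        ]] [[-0.48215223 -0.8758899   0.01860415]
 [-0.50724465  0.26178364 -0.82107989]
 [ 0.71430532 -0.40532236 -0.57051003]] [ 238.27159466  319.81103406 1044.85493929]
side [[369.95791869   0.         253.63104497]
 [  0.         369.95791869 192.13961721]
 [  0.           0.           1.        ]] [[ 0.95353277 -0.30119824  0.00740761]
 [-0.12464845 -0.41675684 -0.90043129]
 [ 0.27429549  0.85766739 -0.43493519]] [-514.28043104  110.66418839  912.05601359]
```

View pics/scene0.png

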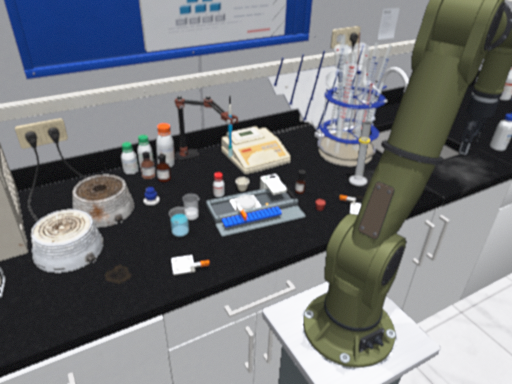

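View pics/side0.png

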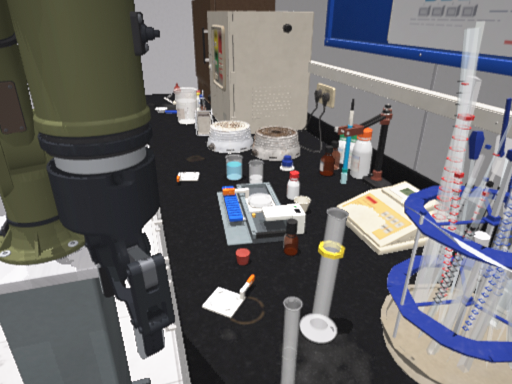

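The scene view shows the loader at about (255,208), with its blue bar at (252,218), the reader head at (272,184) and the carriage in the channel with the dish at (245,203). The loose look-alike carriages are at (187,264) and (350,202) in the scene view, and at (187,177) and (228,298) in the side view. The one meant sits in the loader channel. I'll enlarge it to confirm.

```bash
python3 - <<'E'
import cv2,numpy as np
a=np.load("scene.npz")["im"][165:245,170:330,::-1];b=np.load("side.npz")["im"][150:250,200:325,::-1]
a=cv2.resize(a,(800,400),interpolation=cv2.INTER_CUBIC);b=cv2.resize(b,(750,600),interpolation=cv2.INTER_CUBIC)
cv2.imwrite("pics/a1.png",a);cv2.imwrite("pics/b1.png",b)
E
```

```text
(no output)
```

View pics/a1.png

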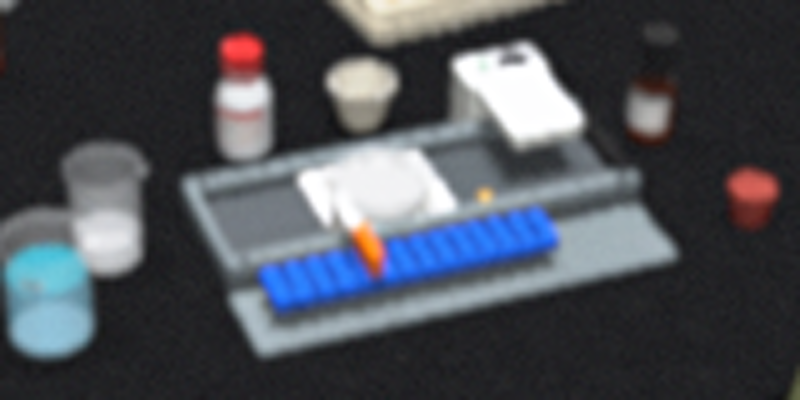

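View pics/b1.png

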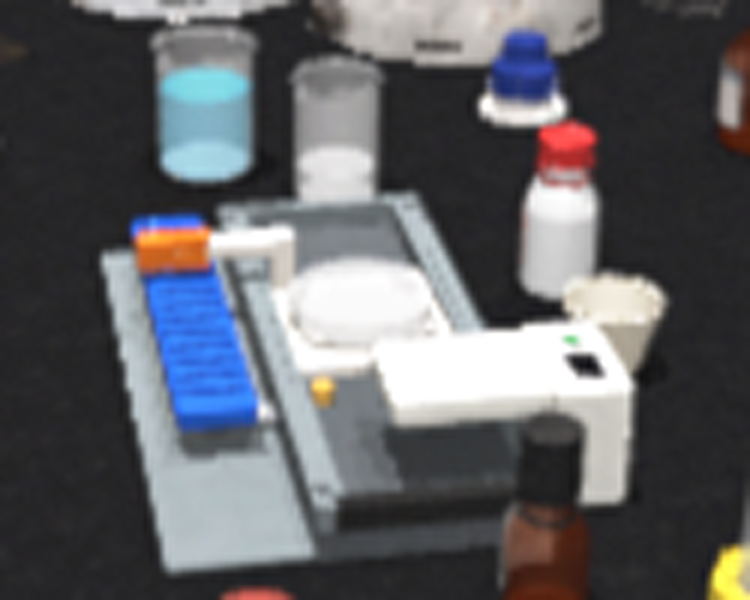

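The crops confirm it. The carriage in the channel has a round dish on it and its tab above the blue bar, at scene crop (367,248) and side crop (172,250). The brass pin is up in front of it, at scene crop (485,192) and side crop (322,380). Next I'll fit the loader pose and the carriage position.

```bash
cat >fit.py <<'E'
import numpy as np
from scipy.optimize import least_squares
C={n:np.load(n+".npz") for n in("scene","side")}
# (loader pt, crop px); 'c' flag: y relative to carriage
A=[((-30,-20,23),(485,190),0),((-62,151,30),(262,265),0),((-98,151,30),(275,292),0),((-62,-45,30),(545,210),0),((-98,-45,30),(557,232),0),
((86,-43,57),(452,56),0),((86,-103,57),(528,42),0),((-15,-103,57),(583,118),0),((-15,-43,57),(520,133),0),
((-66,39,52),(357,221),1)]
B=[((-30,-20,23),(322,380),0),((-98,-45,30),(178,408),0),((-62,-45,30),(254,400),0),((-15,-43,57),(378,347),0),((86,-43,57),(595,323),0),((86,-103,57),(632,385),0),((-15,-103,57),(395,405),0),
((-102,34,52),(135,235),1),((-66,34,52),(208,232),1),((-102,34,34),(143,273),1),((-66,34,34),(210,268),1)]
obs=[("scene",p,(170+(u+.5)/5-.5,165+(v+.5)/5-.5),f) for p,(u,v),f in A]+[("side",p,(200+(u+.5)/6-.5,150+(v+.5)/6-.5),f) for p,(u,v),f in B]
def res(q):
    c,s=np.cos(q[2]),np.sin(q[2]);o=[]
    for n,p,uv,f in obs:
        y=p[1]+f*q[3]
        X=np.array([q[0]+c*p[0]-s*y,q[1]+s*p[0]+c*y,p[2]])
        z=C[n]["K"]@(C[n]["R"]@X+C[n]["t"]);o+=list(z[:2]/z[2]-uv)
    return np.array(o)
r=least_squares(res,[600,0,0,60],loss="soft_l1")
q=r.x
print(q);print(res(q).reshape(-1,2).round(1).tolist())
c,s=np.cos(q[2]),np.sin(q[2]);W=lambda x,y:(q[:2]+np.array([[c,-s],[s,c]])@[x,y]).round(1)
for y in(-40,0,q[3]+44,q[3]+80,140):print("bar",round(y,1),W(-84,y))
E
python3 fit.py
```

```text
[ 5.47460086e+02 -5.74569452e+01 -1.32357169e-01  4.71496004e+01]
[[0.1, 0.5], [-0.8, -0.2], [0.2, 1.1], [-1.1, -1.4], [1.0, 0.3], [0.2, 0.3], [0.5, 0.1], [1.6, -0.4], [-1.9, -0.1], [-0.2, -0.4], [0.1, 0.5], [-0.5, 0.2], [0.8, 0.4], [-1.9, -1.8], [0.0, -0.7], [0.7, 0.1], [-0.0, 0.0], [0.1, 0.4], [0.5, 0.1], [-1.1, -0.2], [0.3, -0.2]]
bar -40 [458.9 -86. ]
bar 0 [464.2 -46.4]
bar 91.1 [476.2  44. ]
bar 127.1 [481.   79.7]
bar 140 [482.7  92.4]
```

```bash
cat >>fit.py <<'E'
def ray(n,u,v,z):
    K,R,t=(C[n][k] for k in"KRt");d=R.T@np.linalg.solve(K,[u,v,1]);o=-R.T@t;return (o+d*(z-o[2])/d[2]).round(0)
E
python3 - <<'E'
from fit import ray
for m,a in dict(cylfoot=("scene",357,184,0),cyl2foot_side=("side",288,384,0),rack=("scene",345,158,0),stopper=("scene",320,209,0),bblue=("scene",180,233,0),bblue_top=("scene",179,212,74),card=("scene",355,210,0),dropper=("scene",300,191,0),cylfoot_side=("side",318,330,0)).items():print(m,ray(*a))
E
```

```text
[ 5.47460086e+02 -5.74569452e+01 -1.32357169e-01  4.71496004e+01]
[[0.1, 0.5], [-0.8, -0.2], [0.2, 1.1], [-1.1, -1.4], [1.0, 0.3], [0.2, 0.3], [0.5, 0.1], [1.6, -0.4], [-1.9, -0.1], [-0.2, -0.4], [0.1, 0.5], [-0.5, 0.2], [0.8, 0.4], [-1.9, -1.8], [0.0, -0.7], [0.7, 0.1], [-0.0, 0.0], [0.1, 0.4], [0.5, 0.1], [-1.1, -0.2], [0.3, -0.2]]
bar -40 [458.9 -86. ]
bar 0 [464.2 -46.4]
bar 91.1 [476.2  44. ]
bar 127.1 [481.   79.7]
bar 140 [482.7  92.4]
cylfoot [ 493. -452.    0.]
cyl2foot_side [ 420. -551.    0.]
rack [ 668. -538.    0.]
stopper [ 429. -234.    0.]
bblue [529. 233.  -0.]
bblue_top [537. 227.  74.]
card [ 369. -337.    0.]
dropper [ 551. -236.    0.]
cylfoot_side [ 510. -468.    0.]
```

```bash
cat >plan.py <<'E'
import numpy as np
from scipy.spatial.transform import Rotation as Ro
from bench import sense
def plan(pts,yaw,n):
    """rows from present pose through pts; tool down, tool x at yaw"""
    s=sense();w,x,y,z=s["eef_rot"];R0=Ro.from_quat([x,y,z,w])
    R1=Ro.from_matrix(np.c_[[np.cos(yaw),np.sin(yaw),0],[np.sin(yaw),-np.cos(yaw),0],[0,0,-1]])
    rv=(R0.inv()*R1).as_rotvec()
    P=np.vstack([s["tool_pos"],pts]);L=np.r_[0,np.cumsum(np.linalg.norm(np.diff(P,axis=0),axis=1))]
    l=np.linspace(0,L[-1],n+1);Q=np.c_[[np.interp(l,L,P[:,i]) for i in range(3)]].T
    print(P[0].round(1),"rotvec",rv.round(3),"step",L[-1]/n)
    for k in range(n):
        R=R0*Ro.from_rotvec(rv*k/n)
        d=R.inv().apply(Q[k+1]-Q[k])/1000
        print([round(float(v),4) for v in np.r_[d,rv/n]],end=",\n" if k%10==9 else ",")
E
python3 - <<'E'
from plan import plan
plan([[330,-380,380],[440,-150,330],[481,85,260]],1.438,30)
E
```

```text
[ 223.9 -610.   403.8] rotvec [-2.000e-03 -1.000e-03 -1.086e+00] step 25.42864932934556
[0.0179, -0.0179, 0.0024, -0.0001, -0.0, -0.0362],[0.0185, -0.0173, 0.0024, -0.0001, -0.0, -0.0362],[0.0191, -0.0166, 0.0024, -0.0001, -0.0, -0.0362],[0.0197, -0.0159, 0.0024, -0.0001, -0.0, -0.0362],[0.0203, -0.0152, 0.0024, -0.0001, -0.0, -0.0362],[0.0208, -0.0144, 0.0024, -0.0001, -0.0, -0.0362],[0.0213, -0.0136, 0.0024, -0.0001, -0.0, -0.0362],[0.0218, -0.0129, 0.0024, -0.0001, -0.0, -0.0362],[0.0223, -0.0121, 0.0024, -0.0001, -0.0, -0.0362],[0.0227, -0.0113, 0.0024, -0.0001, -0.0, -0.0362],
[0.0229, -0.01, 0.0049, -0.0001, -0.0, -0.0362],[0.0232, -0.0091, 0.0049, -0.0001, -0.0, -0.0362],[0.0235, -0.0083, 0.0049, -0.0001, -0.0, -0.0362],[0.0238, -0.0074, 0.0049, -0.0001, -0.0, -0.0362],[0.0241, -0.0066, 0.0049, -0.0001, -0.0, -0.0362],[0.0243, -0.0057, 0.0049, -0.0001, -0.0, -0.0362],[0.0245, -0.0048, 0.0049, -0.0001, -0.0, -0.0362],[0.0246, -0.0039, 0.0049, -0.0001, -0.0, -0.0362],[0.0248, -0.003, 0.0049, -0.0001, -0.0, -0.0362],[0.0249, -0.0021, 0.0049, -0.0001, -0.0, -0.0362],
[0.0235, -0.0063, 0.0067, -0.0001, -0.0, -0.0362],[0.0234, -0.0069, 0.0072, -0.0001, -0.0, -0.0362],[0.0236, -0.006, 0.0072, -0.0001, -0.0, -0.0362],[0.0238, -0.0052, 0.0072, -0.0001, -0.0, -0.0362],[0.024, -0.0043, 0.0072, -0.0001, -0.0, -0.0362],[0.0242, -0.0034, 0.0072, -0.0001, -0.0, -0.0362],[0.0243, -0.0026, 0.0072, -0.0001, -0.0, -0.0362],[0.0243, -0.0017, 0.0072, -0.0001, -0.0, -0.0362],[0.0244, -0.0008, 0.0072, -0.0001, -0.0, -0.0362],[0.0244, 0.0001, 0.0072, -0.0001, -0.0, -0.0362],
```

{"name": "arm_command", "arguments": {
  "plan": [
    [0.018,-0.018,0.002,0,0,-0.036],
    [0.0185,-0.017,0.002,0,0,-0.036],
    [0.019,-0.0165,0.002,0,0,-0.036],
    [0.0195,-0.016,0.002,0,0,-0.036],
    [0.02,-0.015,0.002,0,0,-0.036],
    [0.021,-0.0145,0.002,0,0,-0.036],
    [0.0215,-0.0135,0.002,0,0,-0.036],
    [0.022,-0.013,0.002,0,0,-0.036],
    [0.0225,-0.012,0.002,0,0,-0.036],
    [0.0225,-0.011,0.002,0,0,-0.036]
  ],
  "fingers": 0
}}

```text
time_s: 0.93
tool_pos: [330.9, -379.4, 384.2]
eef_rot: [-0.0, 0.937, 0.349, -0.0]
force: [0.1, -0.2, -0.2]
grip_width: 0.0
finger_force: 0.0
```

{"name": "arm_command", "arguments": {
  "plan": [
    [0.023,-0.01,0.005,0,0,-0.036],
    [0.023,-0.009,0.005,0,0,-0.036],
    [0.0235,-0.0085,0.005,0,0,-0.036],
    [0.024,-0.0075,0.005,0,0,-0.036],
    [0.024,-0.0065,0.005,0,0,-0.036],
    [0.0245,-0.0055,0.005,0,0,-0.036],
    [0.0245,-0.005,0.005,0,0,-0.036],
    [0.0245,-0.004,0.005,0,0,-0.036],
    [0.025,-0.003,0.005,0,0,-0.036],
    [0.025,-0.002,0.005,0,0,-0.036]
  ]
}}

```text
time_s: 1.77
tool_pos: [439.4, -153.7, 334.1]
eef_rot: [-0.0, 0.859, 0.512, -0.0]
force: [0.6, 0.2, -0.2]
grip_width: 0.001
finger_force: 0.0
```

{"name": "arm_command", "arguments": {
  "plan": [
    [0.0235,-0.0065,0.007,0,0,-0.036],
    [0.0235,-0.007,0.007,0,0,-0.036],
    [0.0235,-0.006,0.007,0,0,-0.036],
    [0.024,-0.005,0.007,0,0,-0.036],
    [0.024,-0.0045,0.007,0,0,-0.036],
    [0.024,-0.0035,0.007,0,0,-0.036],
    [0.0245,-0.0025,0.007,0,0,-0.036],
    [0.0245,-0.0015,0.007,0,0,-0.036],
    [0.0245,-0.001,0.007,0,0,-0.036],
    [0.0245,0,0.007,0,0,-0.036]
  ]
}}

```text
time_s: 2.6
tool_pos: [483.0, 86.7, 264.1]
eef_rot: [-0.0, 0.754, 0.657, -0.0]
force: [0.5, 0.2, 0.3]
grip_width: 0.001
finger_force: 0.0
```

```bash
python3 - <<'E'
from plan import *
import bench,cv2
s=sense();print(s["time_s"],s["tool_pos"],s["eef_rot"],s["force"],s["grip_width"],bench.tip_extent)
c=bench.camera("wrist");np.savez("wrist.npz",im=c["image"],K=c["camera_matrix"],M=c["mount"],p=s["tool_pos"],q=s["eef_rot"])
cv2.imwrite("pics/w1.png",cv2.resize(c["image"][:,:,::-1],(768,576)));print(c["mount"])
E
```

```text
2.6 [483.01212633  86.68683582 264.09464827] [-5.00691379e-05  7.53592221e-01  6.57342188e-01 -9.94914386e-05] [0.45957919 0.18932076 0.30790729] 0.0006558689024682486 173.4
[[ 1.14681575e-05 -9.56611023e-01 -2.91368068e-01  7.46298303e+01]
 [ 9.99999895e-01  1.44169572e-04 -4.33973586e-04 -1.08765314e+00]
 [ 4.57150326e-04 -2.91368033e-01  9.56610924e-01  3.04124007e+01]
 [ 0.00000000e+00  0.00000000e+00  0.00000000e+00  1.00000000e+00]]
```

View pics/w1.png

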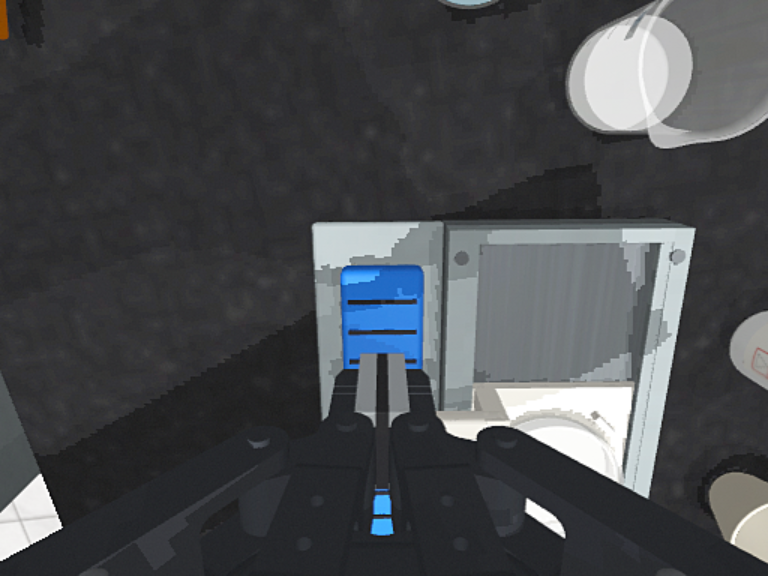

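The wrist view shows the closed fingers lined up over the blue bar. The bar's far corners are at (343,267) and (422,267), and the carriage starts at about row 385. I'll refine the pose from these.

```bash
python3 - <<'E' | tail -n 12
from fit import *
from scipy.spatial.transform import Rotation as Ro
d=np.load("wrist.npz");w,x,y,z=d["q"];T=Ro.from_quat([x,y,z,w]).as_matrix()
def wr(u,v,h):
    u,v=(u+.5)/1.5-.5,(v+.5)/1.5-.5
    M=d["M"];r=T@M[:3,:3]@np.linalg.solve(d["K"],[u,v,1]);o=T@M[:3,3]+d["p"];return o+r*(h-o[2])/r[2]
def L(X):return np.array([[c,s],[-s,c]])@(X[:2]-q[:2])
print("now",L(d["p"]),"yaw of tool x",2*np.arctan2(y,x)-np.pi/2)
for n,a in dict(barL_151=(341,267,30),barR_151=(424,267,30),barL=(344,368,30),barR=(422,368,30),wallR=(694,229,26),wallR2=(660,440,26),wallL=(444,225,26)).items():print(n,L(wr(*a)).round(1))
E
```

```text
bar 0 [464.2 -46.4]
bar 91.1 [476.2  44. ]
bar 127.1 [481.   79.7]
bar 140 [482.7  92.4]
now [-82.90707777 134.37777194] yaw of tool x -0.13622340655034781
barL_151 [-101.3  155.4]
barR_151 [-66.3 155.2]
barL [-101.2  108.5]
barR [-66.2 108.4]
wallR [ 47.1 170.3]
wallR2 [49. 68.]
wallL [-57.9 172.4]
```

{"name": "arm_command", "arguments": {
  "plan": [
    [0,-0.001,0.008,0,0,0],
    [0,-0.001,0.008,0,0,0],
    [0,0,0.008,0,0,0],
    [0,0,0.008,0,0,0],
    [0,0,0.008,0,0,0],
    [0,0,0.006,0,0,0],
    [0,0,0.004,0,0,0],
    [0,0,0.003,0,0,0],
    [0,0,0.001,0,0,0],
    [0,0,0,0,0,0]
  ]
}}

```text
time_s: 3.48
tool_pos: [481.4, 85.1, 210.6]
eef_rot: [-0.0, 0.755, 0.656, -0.0]
force: [-1.0, 0.1, 0.6]
grip_width: -0.002
finger_force: 0.0
```

{"name": "arm_command", "arguments": {
  "plan": [
    [0,0,0.002,0,0,0],
    [0,0,0.002,0,0,0],
    [0,0,0.002,0,0,0],
    [0,0,0.001,0,0,0],
    [0,0,0.001,0,0,0],
    [0,0,0.001,0,0,0],
    [0,0,0.001,0,0,0],
    [0,0,0,0,0,0],
    [0,0,0,0,0,0],
    [0,0,0,0,0,0]
  ]
}}

```text
time_s: 4.32
tool_pos: [481.4, 85.1, 200.8]
eef_rot: [0.0, 0.754, 0.656, -0.0]
force: [-1.8, -0.8, 2.9]
grip_width: -0.002
finger_force: 1.7
```

{"name": "arm_command", "arguments": {
  "plan": [
    [0,0,0.002,0,0,0],
    [0,0,0.002,0,0,0],
    [0,0,0.002,0,0,0],
    [0,0,0.002,0,0,0],
    [0,0,0.001,0,0,0],
    [0,0,0.001,0,0,0],
    [0,0,0.001,0,0,0],
    [0,0,0,0,0,0],
    [0,0,0,0,0,0],
    [0,0,0,0,0,0]
  ]
}}

```text
time_s: 5.15
tool_pos: [481.5, 85.2, 189.8]
eef_rot: [0.0, 0.755, 0.656, -0.0]
force: [-2.3, -1.0, 6.7]
grip_width: -0.0
finger_force: 3.4
```

```bash
python3 - <<'E'
from bench import sense,camera
import cv2,numpy as np
s=sense();print(s["tool_pos"],s["force"])
a=camera("side")["image"][160:250,205:310,::-1];cv2.imwrite("pics/s2.png",cv2.resize(a,(700,600),interpolation=cv2.INTER_CUBIC))
E
```

```text
[481.47633761  85.15015187 189.77867922] [-2.31521335 -0.97092488  6.67243202]
```

View pics/s2.png

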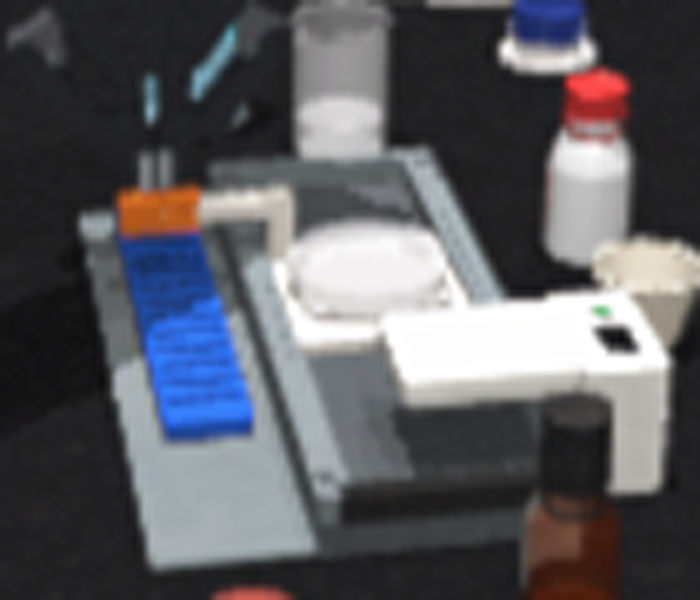

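The pin has sunk (nothing at its place, about (335,375)), and the fingers stand on the bar behind the orange tab at (158,212). Now I'll push.

{"name": "arm_command", "arguments": {
  "plan": [
    [-0.002,0,0,0,0,0],
    [-0.003,0,0,0,0,0],
    [-0.003,0,0,0,0,0],
    [-0.003,0,0,0,0,0],
    [-0.003,0,0,0,0,0],
    [-0.003,0,0,0,0,0],
    [-0.003,0,0,0,0,0],
    [-0.002,0,0,0,0,0],
    [-0.002,0,0,0,0,0],
    [-0.001,0,0,0,0,0]
  ]
}}

```text
time_s: 6.03
tool_pos: [479.3, 62.3, 190.7]
eef_rot: [0.0, 0.754, 0.657, 0.003]
force: [0.5, 4.0, 6.6]
grip_width: -0.001
finger_force: 3.2
```

{"name": "arm_command", "arguments": {
  "plan": [
    [-0.002,0,0,0,0,0],
    [-0.002,0,0,0,0,0],
    [-0.002,0,0,0,0,0],
    [-0.002,0,0,0,0,0],
    [-0.002,0,0,0,0,0],
    [-0.003,0,0,0,0,0],
    [-0.003,0,0,0,0,0],
    [-0.003,0,0,0,0,0],
    [-0.003,0,0,0,0,0],
    [-0.003,0,0,0,0,0]
  ]
}}

```text
time_s: 6.87
tool_pos: [475.6, 39.3, 190.7]
eef_rot: [-0.001, 0.754, 0.657, 0.004]
force: [-0.1, 10.2, 6.0]
grip_width: -0.001
finger_force: 5.5
```

{"name": "arm_command", "arguments": {
  "plan": [
    [-0.003,0,0.001,0,0,0],
    [-0.003,0,0,0,0,0],
    [-0.003,0,0,0,0,0],
    [-0.003,0,0,0,0,0],
    [-0.003,0,0,0,0,0],
    [-0.003,0,0,0,0,0],
    [-0.003,0,0,0,0,0],
    [-0.003,0,0,0,0,0],
    [-0.003,0,0,0,0,0],
    [-0.003,0,0,0,0,0]
  ]
}}

```text
time_s: 7.7
tool_pos: [472.0, 9.8, 190.1]
eef_rot: [-0.0, 0.754, 0.657, 0.004]
force: [0.1, 10.2, 9.2]
grip_width: -0.0
finger_force: 6.0
```

```bash
python3 - <<'E' | tail -3
from fit import *
from bench import sense,camera
import cv2
S=sense();X=S["tool_pos"];print(np.array([[c,s],[-s,c]])@(X[:2]-q[:2]),X[2],S["force"],S["wrist_torque"])
a=camera("side")["image"][160:250,205:310,::-1];cv2.imwrite("pics/s3.png",cv2.resize(a,(700,600),interpolation=cv2.INTER_CUBIC))
E
```

```text
bar 127.1 [481.   79.7]
bar 140 [482.7  92.4]
[-83.67417499  56.75737066] 190.07203840106814 [ 0.07161411 10.18090278  9.19556764] [ 2.16316752  0.00444788 -0.02039545]
```

View pics/s3.png

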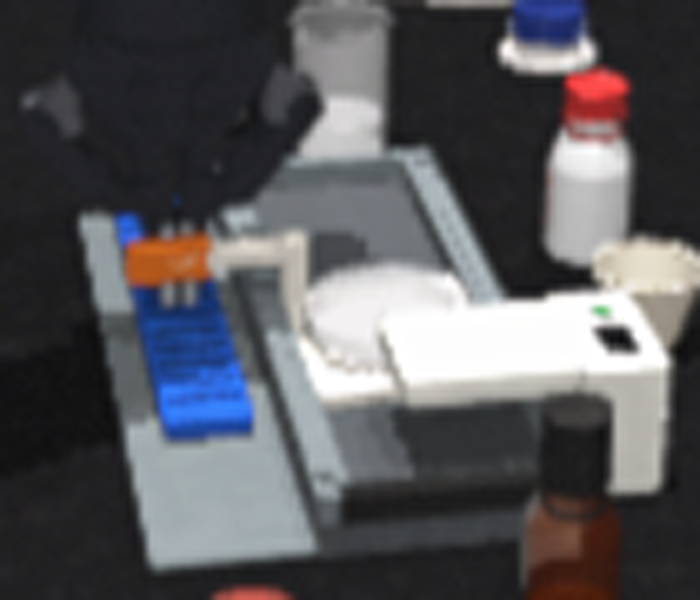

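The carriage is over the pin, the dish sits in its nest, and the fingers are pushing squarely on the tab at (170,258). I'll keep pushing.

{"name": "arm_command", "arguments": {
  "plan": [
    [-0.003,0,0,0,0,0],
    [-0.003,0,0,0,0,0],
    [-0.003,0,0,0,0,0],
    [-0.003,0,0,0,0,0],
    [-0.003,0,0,0,0,0],
    [-0.003,0,0,0,0,0],
    [-0.003,0,0,0,0,0],
    [-0.003,0,0,0,0,0],
    [-0.003,0,0,0,0,0],
    [-0.003,0,0,0,0,0]
  ]
}}

```text
time_s: 8.58
tool_pos: [468.1, -19.9, 190.1]
eef_rot: [-0.0, 0.754, 0.657, 0.004]
force: [1.0, 11.1, 9.1]
grip_width: 0.002
finger_force: 6.1
```

{"name": "arm_command", "arguments": {
  "plan": [
    [-0.003,0,0,0,0,0],
    [-0.003,0,0,0,0,0],
    [-0.003,0,0,0,0,0],
    [-0.003,0,0,0,0,0],
    [-0.003,0,0,0,0,0],
    [-0.003,0,0,0,0,0],
    [-0.003,0,0,0,0,0],
    [-0.003,0,0,0,0,0],
    [-0.002,0,0,0,0,0],
    [-0.002,0,0,0,0,0]
  ]
}}

```text
time_s: 9.42
tool_pos: [464.5, -47.8, 190.1]
eef_rot: [0.0, 0.754, 0.657, 0.004]
force: [1.5, 10.8, 9.1]
grip_width: -0.0
finger_force: 6.3
```

{"name": "arm_command", "arguments": {
  "plan": [
    [-0.002,0,0,0,0,0],
    [-0.001,0,0,0,0,0],
    [-0.001,0,0,0,0,0],
    [-0.001,0,0,0,0,0],
    [-0.001,0,0,0,0,0],
    [-0.001,0,0,0,0,0],
    [-0.001,0,0,0,0,0],
    [-0.001,0,0,0,0,0],
    [-0.001,0,0,0,0,0],
    [0,0,0,0,0,0]
  ]
}}

```text
time_s: 10.25
tool_pos: [463.2, -57.8, 190.0]
eef_rot: [0.0, 0.754, 0.657, 0.004]
force: [0.6, 11.0, 9.8]
grip_width: -0.002
finger_force: 5.9
```

{"name": "arm_command", "arguments": {
  "plan": [
    [-0.001,0,0,0,0,0],
    [-0.001,0,0,0,0,0],
    [-0.001,0,0,0,0,0],
    [-0.001,0,0,0,0,0],
    [0,0,0,0,0,0],
    [0,0,0,0,0,0],
    [0,0,0,0,0,0],
    [0,0,0,0,0,0],
    [0,0,0,0,0,0],
    [0,0,0,0,0,0]
  ]
}}

```text
time_s: 11.08
tool_pos: [462.7, -61.8, 190.1]
eef_rot: [0.0, 0.754, 0.657, 0.004]
force: [2.1, 10.1, 8.6]
grip_width: -0.002
finger_force: 6.0
```

{"name": "arm_command", "arguments": {
  "plan": [
    [-0.001,0,0,0,0,0],
    [-0.001,0,0,0,0,0],
    [-0.001,0,0,0,0,0],
    [0,0,0,0,0,0],
    [0,0,0,0,0,0],
    [0,0,0,0,0,0],
    [0,0,0,0,0,0],
    [0,0,0,0,0,0],
    [0,0,0,0,0,0],
    [0,0,0,0,0,0]
  ]
}}

```text
time_s: 11.92
tool_pos: [462.4, -64.0, 190.1]
eef_rot: [0.0, 0.753, 0.658, 0.004]
force: [1.4, 12.2, 9.1]
grip_width: -0.001
finger_force: 7.3
```

{"name": "arm_command", "arguments": {
  "plan": [
    [-0.001,0,0,0,0,0],
    [-0.001,0,0,0,0,0],
    [0,0,0,0,0,0],
    [0,0,0,0,0,0],
    [0,0,0,0,0,0],
    [0,0,0,0,0,0],
    [0,0,0,0,0,0],
    [0,0,0,0,0,0],
    [0,0,0,0,0,0],
    [0,0,0,0,0,0]
  ]
}}

```text
time_s: 12.75
tool_pos: [462.3, -64.5, 190.1]
eef_rot: [-0.001, 0.753, 0.658, 0.005]
force: [3.0, 16.8, 9.9]
grip_width: -0.002
finger_force: 9.1
```

```bash
python3 - <<'E' | tail -3
from fit import *
from bench import sense,camera
import cv2
S=sense();X=S["tool_pos"];print(np.array([[c,s],[-s,c]])@(X[:2]-q[:2]),X[2],S["force"],S["wrist_torque"])
a=camera("side")["image"][160:250,205:310,::-1];cv2.imwrite("pics/s4.png",cv2.resize(a,(700,600),interpolation=cv2.INTER_CUBIC))
E
```

```text
bar 127.1 [481.   79.7]
bar 140 [482.7  92.4]
[-83.50508468 -18.24680833] 190.0737418007261 [ 2.99754564 16.82835426  9.90519851] [ 3.33562921 -0.48456886  0.03025117]
```

View pics/s4.png

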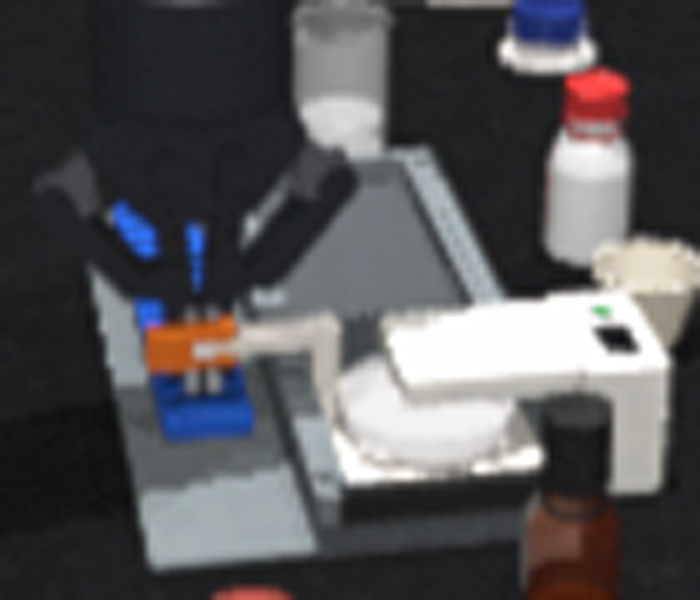

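The carriage front is against the black stop, with its edge at about (440,475), and the force is rising. I'll press a little more, ease off slowly, then lift.

{"name": "arm_command", "arguments": {
  "plan": [
    [-0.001,0,0,0,0,0],
    [-0.001,0,0,0,0,0],
    [0,0,0,0,0,0],
    [0,0,0,0,0,0],
    [0.001,0,0,0,0,0],
    [0.001,0,0,0,0,0],
    [0.001,0,0,0,0,0],
    [0.001,0,0,0,0,0],
    [0.001,0,0,0,0,0],
    [0.001,0,0,0,0,0]
  ]
}}

```text
time_s: 13.63
tool_pos: [462.4, -63.6, 190.0]
eef_rot: [0.001, 0.754, 0.657, 0.003]
force: [1.7, 7.0, 9.2]
grip_width: -0.003
finger_force: 5.7
```

{"name": "arm_command", "arguments": {
  "plan": [
    [0.001,0,0,0,0,0],
    [0.001,0,0,0,0,0],
    [0.001,0,0,0,0,0],
    [0.001,0,0,0,0,0],
    [0.001,0,0,0,0,0],
    [0,0,0,0,0,0],
    [0,0,0,0,0,0],
    [0,0,0,0,0,0],
    [0,0,0,0,0,0],
    [0,0,0,0,0,0]
  ]
}}

```text
time_s: 14.47
tool_pos: [462.6, -62.5, 189.9]
eef_rot: [0.002, 0.755, 0.656, 0.001]
force: [1.0, -2.0, 6.9]
grip_width: -0.001
finger_force: 4.1
```

{"name": "arm_command", "arguments": {
  "plan": [
    [0.001,0,0,0,0,0],
    [0.001,0,0,0,0,0],
    [0.001,0,0,0,0,0],
    [0.001,0,0,0,0,0],
    [0.001,0,0,0,0,0],
    [0,0,0,0,0,0],
    [0,0,-0.002,0,0,0],
    [0,0,-0.004,0,0,0],
    [0,0,-0.004,0,0,0],
    [0,0,-0.004,0,0,0]
  ]
}}

```text
time_s: 15.3
tool_pos: [462.3, -57.1, 203.3]
eef_rot: [0.001, 0.755, 0.656, 0.001]
force: [1.7, -1.9, 1.5]
grip_width: 0.007
finger_force: 1.2
```

{"name": "arm_command", "arguments": {
  "plan": [
    [0,0,-0.008,0,0,0],
    [0,0,-0.01,0,0,0],
    [0,0,-0.012,0,0,0],
    [0,0,-0.015,0,0,0],
    [0,0,-0.015,0,0,0],
    [0.01,0,-0.015,0,0,0],
    [0.015,0,-0.015,0,0,0],
    [0.015,0,-0.015,0,0,0],
    [0.01,0,-0.01,0,0,0],
    [0,0,0,0,0,0]
  ]
}}

```text
time_s: 16.13
tool_pos: [469.4, -4.3, 320.3]
eef_rot: [0.002, 0.753, 0.658, 0.002]
force: [-0.7, 0.3, 0.6]
grip_width: -0.001
finger_force: 0.0
```

```bash
python3 - <<'E'
from bench import sense,camera
import cv2,numpy as np
print(sense()["force"])
a=camera("side")["image"][160:250,205:310,::-1];b=camera("scene")["image"][165:245,190:310,::-1]
cv2.imwrite("pics/s5.png",np.hstack([cv2.resize(x,(400,360),interpolation=cv2.INTER_CUBIC) for x in(a,b)]))
E
```

```text
[-0.66254366  0.26806985  0.62589591]
```

View pics/s5.png

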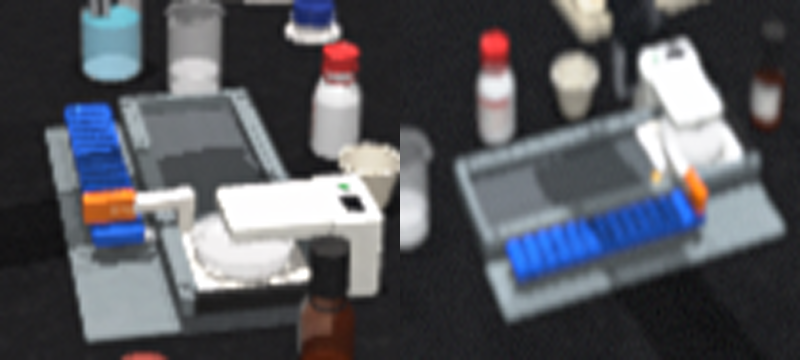

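The bar is up, the brass pin stands behind the carriage at (655,177), and the carriage is home with the dish in its nest. The bystanders look unmoved and the robot is clear. I'll hand in the job.

```bash
python3 -c "
from bench import sign_off;print(sign_off())"
```

```text
the job is handed in; nothing more can be done
None
```

I handed the job in after about 16 s of robot time: the carriage is home against the end stop, the pin is up behind it, the dish is in its nest, and nothing else was touched as far as the last pictures show.

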